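Close and lock the access cover of an RF unit

TASK

Push the open access cover of the aluminium RF unit fully shut with your fingertips, then lock it: set your fingertips in the slot of each of the two red quarter-turn fasteners and turn it clockwise to its stop. Do not lift the cover or pick up anything, leave the other things on the bench where they are, and finish clear of everything.

Things in the scene. Friction and masses are not known exactly. Their poses are not given: they have to be found in the camera images.
- cover (a joint): Angle (rad) of the unit's hinged cover: 0 = fully shut (hard stop), grows as it opens (start 0.45 to 0.7). The hinge is stiff: the cover stays where it is left; a push of about 2 to 6 N on its upper face near the free edge swings it down.
- cover_hinge (a point): Middle of the hinge line, on the far top edge of the unit, 95 mm above the bench. The unit is a fixed aluminium box 230 mm deep, 300 wide, 95 high. Axes: x from the unit's front to the hinge, y along the hinge, z up. The cover, a plate 230 x 300 x 4 mm, reaches from here to the unit's front (-x); shut, its upper face is 99 mm above the bench.
- cover_edge (a point): Point on the cover's bare upper face, midway between the two fasteners, 200 mm from the hinge line and 30 mm from the free edge: where to push. z is the outward normal of the cover; it moves with the cover.
- slot_left (a point): Centre of the left (+y) fastener's slot, at its mouth, 14 mm above the cover's face. A red disc 60 mm across sits flush in a fixed dark collar 76 mm across. The straight slot runs right across the disc: 24 mm wide (mouth 32, bevelled), 60 long, 11 deep, dark flat floor, ends closed by the collar. z: fastener's axis, outward; y: along the slot. The axes turn with the disc.
- latch_left (a joint): Angle (rad) of the left fastener, clockwise seen from above: 0 = unlocked, slot parallel to the free edge; 1.571 = locked at its hard stop, slot square to the free edge, white dot at the green mark. Start 0 to 0.3. It stays where left (friction 0.1 N m). Locked, its cam lies under a lip of the unit and holds the cover down; unless the cover is fully shut, the cam fouls the lip.
- slot_right (a point): The same point of the right (-y) fastener, which is identical and also locks clockwise. Each fastener's axis lies 45 mm from the cover's free edge, 85 mm to either side of its middle. A white dot at the slot's -y end shows where the cam tongue under the cover points.
- latch_right (a joint): Angle (rad) of the right fastener, as for the left. Shut fingertips about 20 mm square have play in the slots and may slip round before the stop; two fingertips set 20 to 25 mm apart along the slot (40 to 50 mm over their backs) turn the disc surely, with little play.
- tape: Bystander: roll of cream masking tape lying flat, 104 mm across, 25 mm high; origin under its centre.
- coupler: Bystander: grey directional coupler, block 115 x 42 x 28 mm with connectors at both ends (165 mm over all, along its x); origin under its centre.
- attenuator: Bystander: small blue attenuator 45 x 20 x 16 mm with brass connectors; origin under its centre.
- adapter: Bystander: steel coaxial adapter standing on end, 20 mm across, 36 mm high; origin under its centre.
- wrench: Bystander: steel wrench 130 mm long lying flat; origin under its middle.
- screwdriver: Bystander: yellow-handled screwdriver 190 mm long lying flat; origin under its middle.
- clamp: Bystander: dark iron C-clamp lying flat, about 115 x 180 x 20 mm; origin under its middle.

How it is judged:
On the way:
1. the cover is pushed fully shut while both fasteners are still unlocked (value of joint cover below 0.015 rad and value of joint each of latch_left, latch_right below 1 rad), for 0.2 s.
At the end, for the whole second after the job is handed in: The cover is fully shut (within 0.015 rad, 3 mm at its free edge) and both fasteners are turned clockwise to within 10 degrees of the locked stop (above 1.4 rad) and at rest (value of joint cover below 0.015 rad and value of joint each of latch_left, latch_right above 1.4 rad and velocity of joint each of latch_left, latch_right below 0.05 rad/s); the robot touches nothing.
It fails at once if the cover is lifted further open (beyond 0.75 rad) instead of being pushed shut (value of joint cover above 0.75 rad).
It fails at once if another thing on the bench is lifted, carried or knocked more than 30 mm from its place (distance of any of tape, coupler, attenuator, adapter, wrench, screwdriver, clamp from where it was at the start of the episode above 0.03 m).
It also fails if it takes over 58 s, if anything falls off the work surface, if the arm or the gripper's body presses on something with over 40 N, if the wrist force passes 120 N, or if a joint passes its speed limit or range.

ROBOT

A 7-joint arm with a two-finger parallel gripper is mounted at the origin on the work surface. World frame = base frame: x ahead of the robot, y to its left, z up, the work surface at z = 0. Lengths are in m, angles in rad, forces in N, time in s.
With the tool pointing down it reaches from about 0.35 to 0.9 m from the base axis. Payload 7.2 kg.
Tool frame: the origin (TCP) lies midway between the tips of the shut fingers; the grasp point (between the pads) lies 19 mm behind it (arm.tcp_to_grasp is the distance from the TCP to the grasp point, in m); z points along the fingers, y is the line along which they close (so a half turn about z gives the same grasp; the last joint's range is limited). The gripper opens to 88 mm and grips with 3 to 60 N. Pads are 20 mm wide; open, the fingers measure 115 mm over their backs; the gripper's body (75 mm by 178 mm) begins 61 mm behind the grasp point.
Start: joints at [1.242, 0.411, -0.013, 1.596, 0.006, 1.134, -0.082], TCP at [0.161, -0.604, 0.223] pointing down, gripper open.
Joint ranges: [-2.95, 2.95], [-0.29, 1.99], [-1.47, 1.44], [0.14, 2.54], [-1.03, 4.17], [0.13, 1.85], [-2.86, 2.86]. Speed limits (rad/s): [2.39, 2.39, 3.01, 3.01, 3.14, 3.14, 3.14].

INTERFACE

Orientations are given as a unit quaternion [x, y, z, w].
In Python, from cell import arm, vision gives the robot as it stands. The module is installed in compiled form; this text tells all that it offers.
- The arm moves only by the shell command python3 -m crank 'ROWS' [OPENING] [FORCE]. ROWS is JSON, a list of rows, each a list of 4 numbers: the shift along the tool's x, y, z in m, then the turn about the tool's z in degrees. In form: [[tx, ty, tz, turn], ...]. A call has exactly 5 rows; each row shifts and turns the commanded pose from where the row before left it, along the tool's axes as they then stand; what a row does not reach is not made up. A row lasts 1/12 s, in which the tool goes at most 41.7 mm and 7.16 degrees, less where a joint would pass 70% of its speed; a pose out of reach is approached as far as the arm can. A call is refused whole if a number of a shift passes 0.0417 or a number of a turn 7.16, either way. A call with a gripper value outside its range is refused whole. OPENING is the closure in counts, from 0 (fully open) to 255 (shut), set as the call begins (- or left out, the last holds). The fingers move at their own pace and stop on an object; FORCE is the grip in N (left out, the last holds). Time passes only in rows, so rows that do not move let the fingers close, or fill a call up. It gives the time, the measured TCP pose, the force, the opening and the grip force at its end, in the units of the state.
- arm.read_state(): the state, without advancing time (a new reading comes with each control period).
- vision.camera(name): name is "scene" or "top" or "wrist"; returns (picture, depth): 420x560x3 uint8, blue, green, red; 420x560 float32, m along the optical axis (not along the pixel's ray), 0 where there is no reading.
- vision.camera_info(name): a dict with "fov_y" (degrees; the focal length in pixels is half the picture's height over the tangent of half this angle, whatever the lens; pixels are square), "cx", "cy" (the principal point, pixels), "world_to_cam" (4x4, takes a point from world to camera coordinates). Camera axes: x right, y up, looking along -z (the intrinsics and any distortion apply to the point x, -y, -z); pixel columns grow to the right and rows downward; lengths in m; the calibration is good to about 2 mm. A picture is of the moment at which its call begins: read the wrist's pose just before it. camera_info takes no time and is no camera call; for the wrist camera it gives the pose at the moment of the call.
- arm.sign_off(): hands the job in; it is judged then, once.
The state is a dict: "time_s": time; "joint_pos": joint angles; "joint_velocities": joint speeds; "joint_efforts": joint torques, N m; "tool_pos": TCP position; "tool_rot": TCP orientation; "contact_force": force on the tool from outside, world axes, zero at the start; "ft_torque": the same for the moment, N m; "finger_gap": finger opening in m; "finger_force": force on a finger pad.
Only numpy, scipy, OpenCV 4.12 (cv2) and the standard library are available. Lean on these libraries where they do the work, as an engineer would, in place of code of your own. Each camera call takes 0.05 s, during which the arm holds its last target. There are 200 camera calls.

## Working session

There is one attempt and no reset: what is moved stays moved. The work goes in short steps, Python scripts to look and compute and a shell command to move; the robot and the scene stay as the last step left them, time stands still between calls to the robot, and variables do not carry over. Pictures are saved under pics/ and viewed, at most 10 in all, crops included, and the job is handed in when it is done.

```bash
mkdir -p pics
cat > h.py <<'E'
import numpy as np, cv2, json
from cell import arm, vision
from scipy.spatial.transform import Rotation as R
def grab(name, save=None):
    info=vision.camera_info(name); im,d=vision.camera(name)
    if save: cv2.imwrite('pics/'+save,im)
    return im,d,info
def world(info,d,u,v,z=None):
    z=d[int(round(v)),int(round(u))] if z is None else z
    f=210/np.tan(np.radians(info['fov_y'])/2)
    p=np.array([(u-info['cx'])/f*z,-(v-info['cy'])/f*z,-z,1])
    return (np.linalg.inv(np.array(info['world_to_cam']))@p)[:3]
def cloud(info,d):
    f=210/np.tan(np.radians(info['fov_y'])/2)
    v,u=np.mgrid[0:420,0:560]
    P=np.stack([(u-info['cx'])/f*d,-(v-info['cy'])/f*d,-d,np.ones_like(d)],-1)
    return (P@np.linalg.inv(np.array(info['world_to_cam'])).T)[...,:3]
E
python3 - <<'E'
from h import *
for n in('scene','top'):
    im,d,i=grab(n,n+'0.png'); np.savez('/tmp/'+n,im=im,d=d); print(n,{k:(v if k!='world_to_cam' else np.round(v,3).tolist()) for k,v in i.items()})
s=arm.read_state();print(s)
E
```

```text
scene {'fov_y': 56.045266943158396, 'cx': 284.5201660194163, 'cy': 214.2953298034835, 'world_to_cam': [[-0.939, -0.343, 0.009, 0.546], [0.252, -0.673, 0.695, -0.164], [-0.232, 0.655, 0.719, -0.903], [0.0, 0.0, 0.0, 1.0]]}
top {'fov_y': 56.32251507829867, 'cx': 280.6064166588123, 'cy': 207.05197098481366, 'world_to_cam': [[-0.008, -1.0, 0.022, 0.049], [0.992, -0.005, 0.126, -0.537], [-0.126, 0.023, 0.992, -0.948], [0.0, 0.0, 0.0, 1.0]]}
{'time_s': 0.1, 'joint_pos': array([ 1.24180583,  0.41181041, -0.01273074,  1.59694289,  0.00558016,
        1.13432348, -0.08223211]), 'joint_velocities': array([ 0.00151257, -0.00107965, -0.00077467, -0.00209438, -0.00033388,
       -0.00154055,  0.00014555]), 'joint_efforts': array([ 4.50367254e-03, -5.89093745e+01,  6.44463804e-01, -2.91707700e+01,
       -5.37949917e-02,  1.44785625e-02,  3.65281062e-05]), 'tool_pos': array([ 0.16101408, -0.60342921,  0.22190615]), 'tool_rot': array([ 9.91510268e-01,  1.30026393e-01, -1.32281998e-04, -7.12283277e-04]), 'contact_force': array([ 0.4591737 , -0.13952801, -0.74374841]), 'ft_torque': array([-0.0290204 , -0.01585479,  0.0212349 ]), 'finger_force': 0.0, 'finger_gap': 0.08775840617513157}
```

View pics/scene0.png

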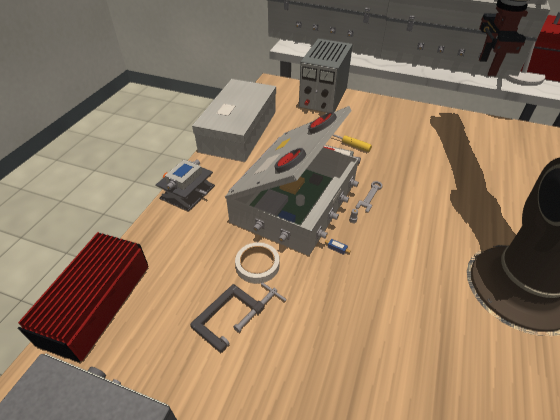

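View pics/top0.png

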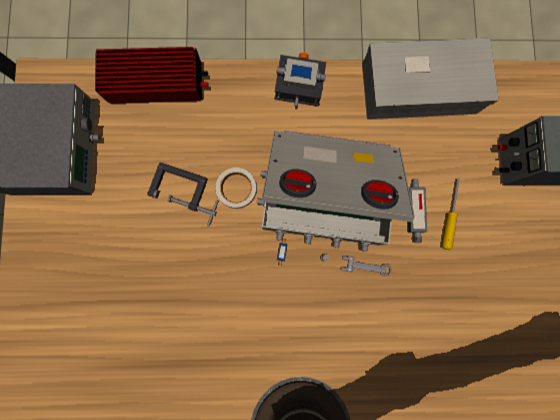

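The scene view shows the unit with its hinge on the side away from the robot and the cover tilted open. In the top view the red discs are at about (297,183) and (380,193), the tape is at (236,187) and the coupler at (418,210).

Run:
```python
from h import *
z=np.load('/tmp/top.npz');im,d=z['im'],z['d'];i=vision.camera_info('top');P=cloud(i,d)
hsv=cv2.cvtColor(im,cv2.COLOR_BGR2HSV)
red=((hsv[...,0]<8)|(hsv[...,0]>172))&(hsv[...,1]>150)&(hsv[...,2]>80)
red[:130]=0;red[:, :265]=0;red[:,405:]=0
for n,(a,b) in dict(left=(270,330),right=(350,405)).items():
    m=red.copy();m[:,:a]=0;m[:,b:]=0;v,u=np.nonzero(m);print(n,m.sum(),u.mean(),v.mean(),P[m].mean(0))
# cover plane: bare region points
m=np.zeros((420,560),np.uint8);cv2.fillPoly(m,[np.array([[282,138],[395,152],[400,172],[330,166],[275,160]])],1)
m|=cv2.fillPoly(np.zeros_like(m),[np.array([[322,180],[355,180],[355,205],[322,200]])],1)
Q=P[m>0];c=Q.mean(0);U,S,V=np.linalg.svd(Q-c,full_matrices=False);n=V[2]*np.sign(V[2,2]);r=(Q-c)@n
print('c',c,'n',n,'tilt',np.arccos(n[2]),'res',r.std())
h=np.cross([0,0,1],n);h/=np.linalg.norm(h);print('hinge dir',h,np.degrees(np.arctan2(h[1],h[0])))
# all points near plane -> extents
m2=(abs((P-c)@n)<.004)&(P[...,2]>.09)
l,s=cv2.connectedComponents(m2.astype(np.uint8));m2=s==s[190,338]
e1=np.array([h[0],h[1],0]); e2=np.cross(n,h)
A=(P[m2]-c)@e1;B=(P[m2]-c)@e2
print('e1',np.percentile(A,[.2,1,99,99.8]),'e2',e2,np.percentile(B,[.2,1,99,99.8]),m2.sum())
rr=cv2.minAreaRect(np.c_[A,B].astype(np.float32));print(rr)
print('bench z',P[330,150],P[350,450],'zmin cover',P[m2][:,2].min(),P[m2][:,2].max())
```

```text
left 298 297.9127516778523 179.50335570469798 [0.57016812 0.01393395 0.21972631]
right 298 379.8020134228188 190.46979865771812 [ 0.54728016 -0.15429419  0.21660639]
c [ 0.61905675 -0.07790402  0.15762158] n [ 0.82151209 -0.13662804  0.55357986] tilt 0.9841395914991827 res 0.025272326383236385
hinge dir [ 0.16405942  0.98645046 -0.        ] 80.55740146086872
e1 [-1.06290447 -0.91373639  1.37205256  1.51051544] e2 [-0.54607911  0.09081999  0.83279609] [-1.40756904 -1.36351485  0.23841416  0.83289803] 233960
((0.14119017124176025, -0.2510850429534912), (2.6918203830718994, 2.16408634185791), 5.4267354011535645)
bench z [0.23698738 0.36919651 0.00259032] [ 0.1792484  -0.37578083 -0.00055013] zmin cover -0.7710766520266457 1.0070082627755805
```

Run:
```python
from h import *
z=np.load('/tmp/top.npz');im,d=z['im'],z['d'];i=vision.camera_info('top');P=cloud(i,d)
P[d<.1]=np.nan
m=np.zeros((420,560),np.uint8);cv2.fillPoly(m,[np.array([[282,140],[395,152],[400,172],[330,166],[275,160]])],1)
m|=cv2.fillPoly(np.zeros_like(m),[np.array([[322,180],[355,180],[355,205],[322,200]])],1)
Q=P[m>0];Q=Q[~np.isnan(Q[:,0])]
for k in range(6):
    c=np.median(Q,0) if k==0 else Q.mean(0);U,S,V=np.linalg.svd(Q-c,full_matrices=False);n=V[2]*np.sign(V[2,2]);r=(Q-c)@n
    Q=Q[abs(r)<max(.003,1.5*r.std())]
print('c',c,'n',n,'tilt',np.arccos(n[2]),'res',r.std(),len(Q))
h=np.cross([0,0,1],n);h/=np.linalg.norm(h);h*=np.sign(h[1]);x=np.array([h[1],-h[0],0]);print('hinge dir',h,'yaw x',np.degrees(np.arctan2(x[1],x[0])))
# hinge line: plane at z=.099ish (pivot face top)
e2=np.cross(n,h);e2*=np.sign(e2[0]);t=(.097-c[2])/e2[2];H=c+t*e2
m2=(abs((P-c)@n)<.004)
l,s=cv2.connectedComponents(m2.astype(np.uint8));m2=s==s[190,338]
A=(P[m2]-H)@h;B=(P[m2]-H)@e2
print('H',H,'along',np.percentile(A,[.5,2,98,99.5]),'depth',np.percentile(B,[.5,2,98,99.5]),m2.sum())
for p in ([.57017,.01393,.21973],[.54728,-.15429,.21661]):
    q=np.array(p)-H;print('disc along,inplane,normal',q@h,q@e2,q@n)
# unit rim heights and pos: points z .085-.105
m3=(abs(P[...,2]-.092)<.012)&(P[...,0]<.65)&(P[...,1]>-.25)&(P[...,1]<.1)
q=(P[m3]-H);print('rim x',np.percentile(q@x,[1,5,50]),'y',np.percentile(q@h,[1,99]))
```

```text
c [ 0.61775822 -0.08005104  0.15566385] n [ 0.60648149 -0.08627446  0.79040301] tilt 0.6593297193618524 res 0.0009454006940070024 3356
hinge dir [ 0.14083622  0.99003291 -0.        ] yaw x -8.0962374506417
H [ 0.692696   -0.09071124  0.097     ] along [-0.14981722 -0.14592385  0.14912993  0.1531131 ] depth [-0.23469167 -0.23346416 -0.0023411   0.00106982] 8149
disc along,inplane,normal 0.08634217441795447 -0.1827108743148609 0.013668542885140805
disc along,inplane,normal -0.08342490246190595 -0.17998579122041694 0.011833214632230296
rim x [-0.64239508 -0.63510527 -0.22567059] y [-0.14745465  0.15060284]
```

```bash
python3 -m crank '[[0,0,-0.025,0],[0,0,-0.025,0],[0,0,-0.025,0],[0,0,-0.025,0],[0.025,-0.0211,0,0]]' 255 10
for k in 1 2 3; do python3 -m crank '[[0.025,-0.0211,0,0],[0.025,-0.0211,0,0],[0.025,-0.0211,0,0],[0.025,-0.0211,0,0],[0.025,-0.0211,0,0]]' | tail -3; done
python3 -m crank '[[0.025,-0.0211,0,0],[0.025,-0.0211,0,0],[0.025,-0.0211,0,0],[0.025,-0.0211,0,0],[0,0,0,-7]]'
python3 -m crank '[[0,0,0,-7],[0,0,0,-7],[0,0,0,-7],[0,0,0,-7],[0,0,0,-7]]'
python3 -c "
from h import *
s=arm.read_state();print(s['joint_pos'],s['tool_pos'],R.from_quat(s['tool_rot']).as_matrix()[:2,0])"
```

```text
time_s: 0.52
tool_pos: [0.1757, -0.582, 0.3268]
tool_rot: [0.992, 0.126, -0.001, 0.004]
contact_force: [-0.3, 0.5, 0.7]
finger_gap: 0.058
finger_force: 0.0
contact_force: [0.6, -0.7, 0.1]
finger_gap: 0.0247
finger_force: 0.0
contact_force: [0.8, -0.4, -0.3]
finger_gap: 0.0002
finger_force: 0.0
contact_force: [-0.3, -0.5, -0.5]
finger_gap: 0.0006
finger_force: 0.0
time_s: 2.18
tool_pos: [0.5377, -0.0604, 0.3222]
tool_rot: [0.982, 0.191, 0.001, -0.002]
contact_force: [-1.6, 0.3, 0.7]
finger_gap: 0.0004
finger_force: 0.0
time_s: 2.6
tool_pos: [0.5352, -0.0672, 0.3222]
tool_rot: [0.878, 0.479, -0.0, -0.0]
contact_force: [-0.2, -0.8, -0.0]
finger_gap: 0.0006
finger_force: 0.0
[ 0.50589443  0.24556474 -0.57573925  1.62933597  0.13736969  1.30830131
 -0.66279217] [ 0.53517193 -0.06718557  0.32221576] [0.54030399 0.8414698 ]
```

```bash
for k in 1 2 ; do python3 -m crank '[[0,0,0,-7],[0,0,0,-7],[0,0,0,-7],[0,0,0,-7],[0,0,0,-7]]' |tail -1; done
python3 -m crank '[[0,0,0.01,-7],[0,0,0.01,-7],[0,0,0.01,-7],[0,0,0.01,-7],[0,0,0.01,-7]]'
python3 -m crank '[[0,0,0.01,-7],[0,0,0.01,-3],[0,0,0.01,0],[0,0,0.005,0],[0,0,0,0]]'
python3 -c "
from h import *
s=arm.read_state();M=R.from_quat(s['tool_rot']).as_matrix();print(s['joint_pos'],s['tool_pos'],np.degrees(np.arctan2(M[1,0],M[0,0])))"
```

```text
finger_force: 0.0
finger_force: 0.0
time_s: 3.85
tool_pos: [0.5351, -0.0673, 0.2719]
tool_rot: [0.154, 0.988, -0.0, -0.0]
contact_force: [-0.2, -0.3, -0.4]
finger_gap: 0.0001
finger_force: 0.0
time_s: 4.27
tool_pos: [0.5347, -0.0674, 0.2363]
tool_rot: [0.071, 0.997, 0.0, -0.001]
contact_force: [0.2, 0.9, 0.1]
finger_gap: 0.0006
finger_force: 0.0
[ 0.72867531  0.38632692 -0.89339098  1.74355688  0.32381885  1.1700953
  1.17006125] [ 0.53469109 -0.06738134  0.23632832] 171.81426483172913
```

```bash
python3 -m crank '[[0.003,0,0.0095,0],[0.003,0,0.0095,0],[0.003,0,0.0095,0],[0.003,0,0.0095,0],[0.003,0,0.0095,0]]'
python3 -m crank '[[0.003,0,0.0095,0],[0.003,0,0.0095,0],[0.003,0,0.0095,0],[0.003,0,0.0095,0],[0.003,0,0.0095,0]]'
python3 -m crank '[[0.003,0,0.0095,0],[0.003,0,0.0095,0],[0.003,0,0.0085,0],[0.003,0,0.006,0],[0.003,0,0.004,0]]'
```

```text
time_s: 4.68
tool_pos: [0.52, -0.065, 0.1892]
tool_rot: [0.07, 0.998, -0.0, -0.0]
contact_force: [-0.7, 0.6, 3.4]
finger_gap: 0.0006
finger_force: 1.2
time_s: 5.1
tool_pos: [0.5055, -0.063, 0.1416]
tool_rot: [0.07, 0.998, 0.0, 0.0]
contact_force: [1.4, -0.7, 1.8]
finger_gap: 0.0007
finger_force: 1.0
time_s: 5.52
tool_pos: [0.4902, -0.0608, 0.1042]
tool_rot: [0.07, 0.998, 0.0, -0.0]
contact_force: [0.6, -0.6, 0.8]
finger_gap: 0.0009
finger_force: 0.6
```

```bash
python3 -m crank '[[0,0,0.002,0],[0,0,0.002,0],[0,0,0.001,0],[0,0,0.001,0],[0,0,0,0]]'
python3 -m crank '[[0,0,0.0005,0],[0,0,0.0005,0],[0,0,0.0005,0],[0,0,0.0005,0],[0,0,0,0]]'
```

```text
time_s: 5.93
tool_pos: [0.4907, -0.0609, 0.0994]
tool_rot: [0.07, 0.998, -0.0, -0.0]
contact_force: [-2.9, 0.2, 3.6]
finger_gap: 0.0007
finger_force: 1.6
time_s: 6.35
tool_pos: [0.4908, -0.0609, 0.0991]
tool_rot: [0.07, 0.998, -0.001, -0.0]
contact_force: [-10.2, -0.2, 27.1]
finger_gap: 0.0005
finger_force: 13.4
```

```bash
python3 -m crank '[[0,0,-0.01,0],[0,0,-0.03,0],[0,0,-0.04,0],[0,0,-0.04,0],[0,0,-0.03,0]]' 
python3 -m crank '[[-0.01,0,-0.03,0],[-0.01,0,-0.02,0],[0,0,0,0],[0,0,0,0],[0,0,0,0]]'
python3 - <<'E'
from h import *
im,d,i=grab('wrist','w1.png');np.savez('/tmp/w1',im=im,d=d,M=i['world_to_cam']);print(i)
s=arm.read_state();print(s['tool_pos'])
im,d,i=grab('top');np.savez('/tmp/top1',im=im,d=d)
cv2.imwrite('pics/t1.png',cv2.resize(im[110:270,220:450],None,fx=3,fy=3))
E
```

```text
time_s: 6.77
tool_pos: [0.4916, -0.0604, 0.2503]
tool_rot: [0.07, 0.998, 0.0, 0.001]
contact_force: [0.9, 0.3, -0.8]
finger_gap: 0.0004
finger_force: 0.0
time_s: 7.18
tool_pos: [0.5101, -0.0637, 0.2963]
tool_rot: [0.07, 0.998, -0.0, -0.001]
contact_force: [-1.0, -0.1, -0.5]
finger_gap: 0.0008
finger_force: 0.0
{'fov_y': 66.0719622690853, 'cx': 286.1183754355355, 'cy': 206.8056334563698, 'world_to_cam': array([[ 1.40347779e-01,  9.90102056e-01, -6.47635981e-04,
        -8.56374231e-03],
       [-9.48087039e-01,  1.34203532e-01, -2.88306048e-01,
         5.48466857e-01],
       [-2.85365496e-01,  4.10771289e-02,  9.57538095e-01,
        -3.14245575e-01],
       [ 0.00000000e+00,  0.00000000e+00,  0.00000000e+00,
         1.00000000e+00]])}
[ 0.50982771 -0.06368823  0.29601397]
```

View pics/w1.png

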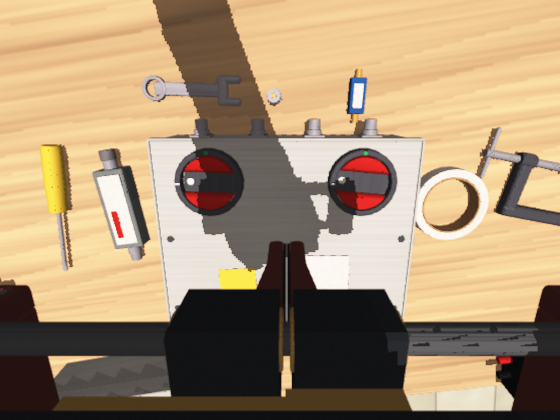

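View pics/t1.png

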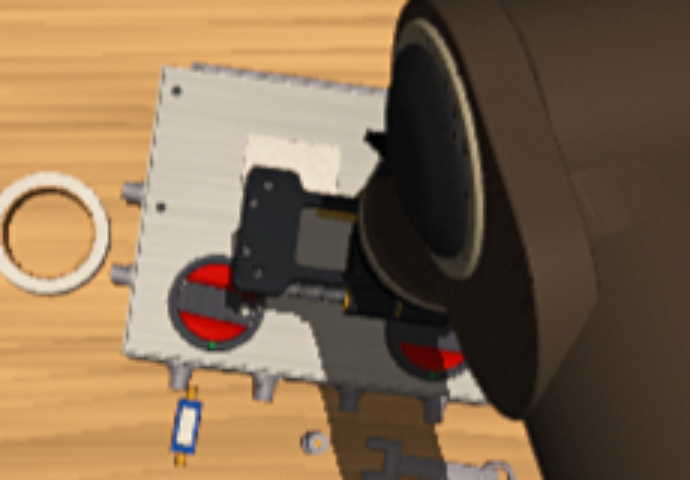

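The wrist view shows the cover shut, with the right fastener at (210,182), its dot to the left, and the left fastener at (363,183). Both slots lie nearly along the hinge.

```bash
cat > m.py <<'E'
from h import *
def meas(im,d,M,boxes):
    i=vision.camera_info('wrist');i['world_to_cam']=M
    P=cloud(i,d);P[d<.05]=np.nan
    for n,(u,v,w) in boxes.items():
        sl=np.s_[v-w:v+w,u-w:u+w];Q=P[sl].reshape(-1,3);C=im[sl].reshape(-1,3)
        hs=cv2.cvtColor(C[None],cv2.COLOR_BGR2HSV)[0].astype(int)
        top=Q[:,2]>.1075
        T=Q[top][:,:2].astype(np.float32);(cx,cy),rad=cv2.minEnclosingCircle(T)
        rect=cv2.minAreaRect(T)
        # slot floor
        r=np.hypot(Q[:,0]-cx,Q[:,1]-cy)
        fl=(r<.027)&(Q[:,2]<.1068)&(Q[:,2]>.098);F=Q[fl][:,:2]
        c=F.mean(0);w_,V=np.linalg.eigh(np.cov((F-c).T));a=np.degrees(np.arctan2(V[1,1],V[0,1]))%180
        red=((hs[:,0]<8)|(hs[:,0]>172))&(hs[:,1]>150)&(r<.034)
        Rm=Q[red][:,:2];rc=cv2.minEnclosingCircle(Rm.astype(np.float32))
        g=(hs[:,0]>45)&(hs[:,0]<75)&(hs[:,1]>150)
        wht=(hs[:,1]<60)&(hs[:,2]>150)&(r<.03)
        print(n,'circ',(cx,cy),rad,'rect',rect[0],rect[1],'red',rc,'floor',c,np.sqrt(w_)*np.sqrt(12),'slot dir',a,fl.sum(),'zt',np.nanmedian(Q[top,2]),'zf',np.nanmedian(Q[fl,2]),'green',Q[g].mean(0) if g.any() else None,'dot',Q[wht].mean(0) if wht.any() else None)
E
python3 - <<'E'
from m import *
z=np.load('/tmp/w1.npz');meas(z['im'],z['d'],z['M'],dict(right=(210,182,38),left=(363,182,38)))
E
```

```text
right circ (0.4958450496196747, -0.14738573133945465) 0.037693820893764496 rect (0.4958351254463196, -0.14747534692287445) (0.0734504982829094, 0.07396963983774185) red ((0.49638280272483826, -0.1483222395181656), 0.030854782089591026) floor [ 0.49707645 -0.14773975] [0.02341033 0.05200409] slot dir 79.84269093942355 952 zt 0.11309807180435102 zf 0.10256662834270222 green [ 0.4631982  -0.14372971  0.1138531 ] dot [ 0.49250517 -0.17032978  0.10280012]
left circ (0.5196806788444519, 0.02034512162208557) 0.037521831691265106 rect (0.519467830657959, 0.020143024623394012) (0.07428903877735138, 0.07363486289978027) red ((0.520214319229126, 0.02016575075685978), 0.03096853196620941) floor [0.52064906 0.02020485] [0.02353128 0.05228877] slot dir 76.12360545168306 957 zt 0.11303515996116287 zf 0.10248186133953441 green [0.48648709 0.02457429 0.11401485] dot [ 0.51326228 -0.00198823  0.10304634]
```

```bash
python3 -m crank '[[0,0.02,0,0],[0.0019,0.0325,0,0],[0,0.032,0,0],[0,0,0.02,5.7],[0,0,0.03,0]]' 191 20
python3 -m crank '[[0,0,0.04,0],[0,0,0.04,0],[0,0,0.02,0],[0,0,0.01,0],[0,0,0,0]]'
python3 -c "
from h import *
s=arm.read_state();M=R.from_quat(s['tool_rot']).as_matrix();p=s['tool_pos'];y=np.degrees(np.arctan2(M[1,0],M[0,0]));e=np.array([.520,.0202,.104])-p;print(p,y,s['finger_gap'],'tool err',M.T@e)"
```

```text
time_s: 7.7
tool_pos: [0.5215, 0.0232, 0.2481]
tool_rot: [0.12, 0.993, 0.001, 0.002]
contact_force: [0.8, -0.2, -0.7]
finger_gap: 0.0223
finger_force: 0.0
time_s: 8.12
tool_pos: [0.5188, 0.0202, 0.1347]
tool_rot: [0.119, 0.993, -0.0, -0.002]
contact_force: [0.8, -0.0, 0.2]
finger_gap: 0.0218
finger_force: 0.0
[0.51879758 0.02022714 0.13468368] 166.2832739598801 0.021840958421086337 tool err [-0.00132118  0.00027711  0.03067756]
```

```bash
python3 -m crank '[[-0.001,0,0.005,0],[0,0,0.008,0],[0,0,0.008,0],[0,0,0.006,0],[0,0,0.002,0]]'
python3 -m crank '[[0,0,0,0],[0,0,0,5],[0,0,0,5],[0,0,0,5],[0,0,0,5]]'
```

```text
time_s: 8.53
tool_pos: [0.5211, 0.0199, 0.1075]
tool_rot: [0.12, 0.993, -0.0, -0.0]
contact_force: [-2.3, 0.2, 0.7]
finger_gap: 0.0217
finger_force: 1.3
time_s: 8.95
tool_pos: [0.5206, 0.0205, 0.1079]
tool_rot: [0.292, 0.956, -0.0, -0.001]
contact_force: [-1.4, 1.5, -3.5]
finger_gap: 0.0221
finger_force: 2.8
```

```bash
python3 -m crank '[[0,0,0.001,5],[0,0,0.001,5],[0,0,0.001,5],[0,0,0,5],[0,0,0,5]]'
python3 -m crank '[[0,0,0,5],[0,0,0,5],[0,0,0,5],[0,0,0,5],[0,0,0,5]]'
python3 -m crank '[[0,0,0,5],[0,0,0,5],[0,0,0,3],[0,0,0,3],[0,0,0,0]]'
python3 -c "
from h import *
s=arm.read_state();M=R.from_quat(s['tool_rot']).as_matrix();p=s['tool_pos'];y=np.degrees(np.arctan2(M[1,0],M[0,0]));e=np.array([.520,.0202,.104])-p;print(p,y,s['finger_gap'],'tool err',M.T@e,s['ft_torque'],s['joint_pos'])"
```

```text
time_s: 9.37
tool_pos: [0.5215, 0.0207, 0.1057]
tool_rot: [0.492, 0.871, 0.0, 0.0]
contact_force: [-2.4, 1.2, 3.2]
finger_gap: 0.0218
finger_force: 3.7
time_s: 9.78
tool_pos: [0.5217, 0.0201, 0.1058]
tool_rot: [0.669, 0.743, 0.0, 0.0]
contact_force: [-1.7, -0.4, 1.4]
finger_gap: 0.0219
finger_force: 3.7
time_s: 10.2
tool_pos: [0.5217, 0.0197, 0.1057]
tool_rot: [0.765, 0.644, -0.0, 0.0]
contact_force: [-1.4, -1.6, 1.8]
finger_gap: 0.0218
finger_force: 1.5
[0.52173154 0.01973126 0.10568555] 80.12141926504269 0.021802861467281155 tool err [ 0.00016574 -0.00178743  0.00168423] [-0.34000132  0.22176933  0.08371966] [ 0.24576961  0.41967773 -0.47415445  1.94274722  0.25435939  0.83682238
 -0.53725256]
```

```bash
python3 -m crank '[[0,0,0,2],[0,0,0,2],[0,0,0,2],[0,0,0,0],[0,0,0,0]]'
python3 -c "
from h import *
s=arm.read_state();M=R.from_quat(s['tool_rot']).as_matrix();y=np.degrees(np.arctan2(M[1,0],M[0,0]));print(y,s['ft_torque'])"
```

```text
time_s: 10.62
tool_pos: [0.5218, 0.0197, 0.1056]
tool_rot: [0.796, 0.605, -0.0, 0.001]
contact_force: [-2.1, -2.9, 6.4]
finger_gap: 0.0224
finger_force: 24.2
74.46845984561509 [-0.63267541  0.44338287  1.10444461]
```

```bash
python3 -m crank '[[0,0,0,-3],[0,0,-0.01,0],[0,0,-0.025,0],[0,0,-0.035,0],[0,0,-0.03,-6]]'
for k in 1 2; do python3 -m crank '[[0,0,0,-7],[0,0,0,-7],[0,0,0,-7],[0,0,0,-7],[0,0,0,-7]]' | tail -1; done
python3 -m crank '[[0,0,0,-7],[0,0,0,-7],[0,0,0,-2.5],[0,0,0,0],[0,0,0,0]]' 
python3 -c "
from h import *
s=arm.read_state();M=R.from_quat(s['tool_rot']).as_matrix();p=s['tool_pos'];y=np.degrees(np.arctan2(M[1,0],M[0,0]));e=np.array([.4975,-.1477,.104])-p;print(p,y,s['finger_gap'],'tool err',M.T@e,s['joint_pos'])"
```

```text
time_s: 11.03
tool_pos: [0.5216, 0.0207, 0.2072]
tool_rot: [0.748, 0.664, 0.0, -0.0]
contact_force: [1.5, -0.5, 0.0]
finger_gap: 0.0218
finger_force: 0.0
finger_force: 0.0
finger_force: 0.0
time_s: 12.28
tool_pos: [0.5218, 0.0201, 0.2056]
tool_rot: [0.091, 0.996, 0.0, 0.0]
contact_force: [0.4, 0.3, 0.7]
finger_gap: 0.0221
finger_force: 0.0
[0.52175815 0.02009231 0.20556638] 169.58917130199117 0.022087074300631795 tool err [-0.0064291  -0.16948571  0.10144805] [ 0.517583    0.36208823 -0.8117611   1.82583304  0.29530133  1.07877373
  0.98585311]
```

Move over the right fastener, pausing for a wrist look at the left one.

```bash
python3 -m crank '[[0,-0.025,0,0],[0,-0.035,0,0],[-0.0032,-0.035,0,0],[-0.0032,-0.035,0,0],[0,-0.0395,0,0]]'
python3 -m crank '[[0,0,0.02,0],[0,0,0.03,0],[0,0,0.02,0],[0,0,0,0],[0,0,0,0]]'
python3 - <<'E'
from m import *
im,d,i=grab('wrist','w2.png');np.savez('/tmp/w2',im=im,d=d,M=i['world_to_cam'])
s=arm.read_state();M=R.from_quat(s['tool_rot']).as_matrix();p=s['tool_pos'];print(p,M.T@(np.array([.4975,-.1477,.104])-p))
E
```

```text
time_s: 12.7
tool_pos: [0.498, -0.1486, 0.2058]
tool_rot: [0.09, 0.996, 0.0, 0.001]
contact_force: [0.7, 0.5, 0.4]
finger_gap: 0.0217
finger_force: 0.0
time_s: 13.12
tool_pos: [0.4974, -0.1475, 0.135]
tool_rot: [0.09, 0.996, 0.0, -0.001]
contact_force: [-0.1, 0.2, 0.2]
finger_gap: 0.0225
finger_force: 0.0
[ 0.49827871 -0.14755872  0.13604682] [ 0.00075658 -0.00029087  0.03204634]
```

View pics/w2.png

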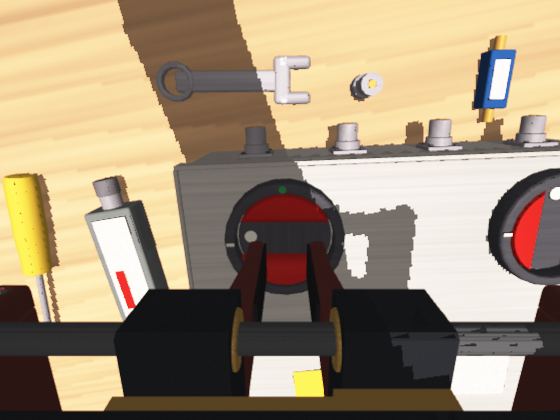

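The left fastener at (555,225) now has its dot at the top, so it is locked. The fingers are over the right slot at about (287,237) and aligned with it.

```bash
python3 -m crank '[[0,0,0.006,0],[0,0,0.008,0],[0,0,0.008,0],[0,0,0.006,0],[0,0,0.002,0]]'
python3 -m crank '[[0,0,0,0],[0,0,0,3],[0,0,0,5],[0,0,0,5],[0,0,0,5]]'
```

```text
time_s: 13.58
tool_pos: [0.497, -0.1478, 0.104]
tool_rot: [0.089, 0.996, 0.0, -0.001]
contact_force: [-0.4, 0.6, -0.4]
finger_gap: 0.022
finger_force: 0.0
time_s: 14.0
tool_pos: [0.4968, -0.1475, 0.1046]
tool_rot: [0.246, 0.969, 0.0, -0.001]
contact_force: [-1.2, 0.4, -3.8]
finger_gap: 0.0221
finger_force: 2.9
```

```bash
for k in 1 2; do python3 -m crank '[[0,0,0,5],[0,0,0,5],[0,0,0,5],[0,0,0,5],[0,0,0,5]]'; done
python3 -m crank '[[0,0,0,5],[0,0,0,5],[0,0,0,5],[0,0,0,3],[0,0,0,2]]'
python3 -m crank '[[0,0,0,2],[0,0,0,2],[0,0,0,2],[0,0,0,0],[0,0,0,0]]'
python3 -c "
from h import *
s=arm.read_state();M=R.from_quat(s['tool_rot']).as_matrix();y=np.degrees(np.arctan2(M[1,0],M[0,0]));print(y,s['ft_torque'])"
```

```text
time_s: 14.42
tool_pos: [0.4972, -0.1477, 0.1047]
tool_rot: [0.45, 0.893, -0.0, -0.001]
contact_force: [-0.7, -1.2, -3.7]
finger_gap: 0.022
finger_force: 3.2
time_s: 14.83
tool_pos: [0.4974, -0.1481, 0.1048]
tool_rot: [0.633, 0.774, -0.0, -0.0]
contact_force: [0.0, -1.4, -5.1]
finger_gap: 0.0226
finger_force: 3.4
time_s: 15.25
tool_pos: [0.4974, -0.1485, 0.1048]
tool_rot: [0.757, 0.653, -0.0, 0.0]
contact_force: [0.5, -2.9, -5.6]
finger_gap: 0.0226
finger_force: 3.2
time_s: 15.67
tool_pos: [0.4974, -0.1485, 0.1048]
tool_rot: [0.789, 0.615, -0.001, 0.0]
contact_force: [0.2, -3.3, -4.7]
finger_gap: 0.0223
finger_force: 19.9
75.87268881196952 [-1.01329831 -0.17963255  0.92925186]
```

Torque has risen to 0.9 N m, so it is at the stop. Next I back off, lift and verify.

```bash
python3 -m crank '[[0,0,0,2],[0,0,0,0],[0,0,0,-5],[0,0,-0.01,0],[0,0,-0.025,0]]'
python3 -m crank '[[0,0,-0.04,0],[0,0,-0.04,0],[0,0,-0.04,0],[0,0,-0.03,0],[0,0,0,0]]'
python3 -m crank '[[0.03,0,0,0],[0.03,0,0,0],[0.02,0,0,0],[0,0,0,0],[0,0,0,0]]'
python3 -c "
from h import *
im,d,i=grab('wrist','w3.png');np.savez('/tmp/w3',im=im,d=d,M=i['world_to_cam'])"
```

```text
time_s: 16.08
tool_pos: [0.4962, -0.1469, 0.1388]
tool_rot: [0.774, 0.634, -0.001, -0.002]
contact_force: [1.1, -1.2, -0.5]
finger_gap: 0.0222
finger_force: 0.0
time_s: 16.5
tool_pos: [0.501, -0.1472, 0.2983]
tool_rot: [0.773, 0.634, 0.004, 0.004]
contact_force: [0.5, 0.8, -0.2]
finger_gap: 0.0221
finger_force: 0.0
time_s: 16.92
tool_pos: [0.5135, -0.0677, 0.2909]
tool_rot: [0.773, 0.635, 0.001, -0.0]
contact_force: [-0.5, 0.3, 0.2]
finger_gap: 0.0218
finger_force: 0.0
```

View pics/w3.png

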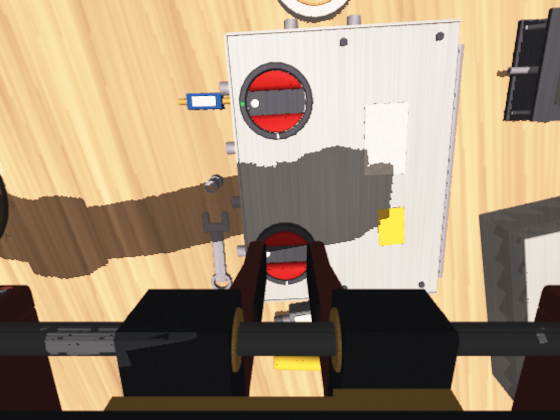

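Both slots are square to the free edge. The left dot, at (255,103), lies beside its green mark. I'll measure both slots to confirm.

Run:
```python
from m import *
z=np.load('/tmp/w3.npz');
i=vision.camera_info('wrist');i['world_to_cam']=z['M'];P=cloud(i,z['d']);P[z['d']<.05]=np.nan
for n,c in dict(left=(.5205,.0202),right=(.497,-.1477)).items():
    r=np.hypot(P[...,0]-c[0],P[...,1]-c[1])
    hs=cv2.cvtColor(z['im'],cv2.COLOR_BGR2HSV).astype(int)
    fl=(r<.026)&(P[...,2]<.1065)&(P[...,2]>.098);F=P[fl][:,:2]
    w,V=np.linalg.eigh(np.cov(F.T));print(n,fl.sum(),np.degrees(np.arctan2(V[1,1],V[0,1])),np.sqrt(12*w))
    b=((hs[...,0]<8)|(hs[...,0]>172))&(hs[...,1]>150)&(r<.034);F=P[b][:,:2];w,V=np.linalg.eigh(np.cov(F.T));print('red axis',np.degrees(np.arctan2(V[1,1],V[0,1])))
m=(abs(P[...,0]-.54)<.06)&(abs(P[...,1]+.05)<.04);print('cover z',np.nanmedian(P[m][:,2]))
```

```text
left 1188 171.70779747919366 [0.02383541 0.05008538]
red axis 82.07026583524774
right 710 172.86259670677333 [0.02271495 0.04726253]
red axis 80.79628182621201
cover z 0.38968230350020167
```

```bash
python3 -c "
from cell import arm
print(arm.sign_off())"
```

```text
the job is handed in; nothing more can be done
None
```

The cover is pushed shut and both fasteners are turned clockwise to their stops (slots measured within about 1° of locked), the arm is clear above the unit, and the job is handed in; no verdict was returned.

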